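# Shut the bench chest and hold it up level

## Robot

A 6-joint arm with a two-finger parallel gripper is mounted at the origin on the work surface. World frame = base frame: x ahead of the robot, y to its left, z up, the work surface at z = 0. Lengths are in mm, angles in degrees, forces in N, time in s.
With the tool pointing down it reaches from about 300 to 850 mm from the base axis. Payload 4.2 kg.
Tool frame: the origin (TCP) lies at the very end of the fingers, on their centre line; the grasp point (between the pads) lies 19 mm behind it; x points along the fingers, y is the direction in which the jaws open and shut, and the axes are right-handed (so a half turn about x gives the same grasp; the last joint's range is limited). The gripper opens to 91 mm and grips with 3 to 60 N. Pads are 32 mm wide; open, the fingers measure 118 mm over their backs; the gripper's body (76 mm by 178 mm) begins 60 mm behind the grasp point.
Start: joints at [67.666, 18.312, 89.639, -0, 72.044, -1.146], TCP at [207.825, 536.145, 213.976] pointing down, gripper open.
Joint ranges: [-177.97, 177.97], [-48.28, 115.42], [12.27, 149.76], [-77.06, 257.06], [2.81, 150.46], [-146.56, 146.56]. Speed limits (degrees/s): [147.25, 147.25, 180, 180, 180, 180].

## Interface

Orientations are given as [roll, pitch, yaw] about the fixed x, y, z axes, in that order (R = Rz(yaw) Ry(pitch) Rx(roll)).
In Python, from workcell import sensors, grab_frame, job_done, finder gives the robot as it stands.
- The arm moves only by the tool play_rows, never from a script. Its argument "motion" is a list of rows, each a list of 5 numbers: the shift along the world's x, y, z in m, then the turn about the world's z in rad, then the opening, from 0 (shut) to 1 (fully open). In form: [[tx, ty, tz, roll, fingers], ...]. A call has exactly 8 rows; each row is the pose to reach, as a shift and turn from the pose commanded when the call began; what a row does not reach only later rows make up. A row lasts 1/12 s, in which the tool goes at most 41.7 mm and 7.16 degrees, less where a joint would pass 70% of its speed; a pose out of reach is approached as far as the arm can. A call with a gripper value outside its range is refused whole. The fingers move at their own pace and stop on an object; "squeeze" is the grip in N (left out, the last holds). Time passes only in rows, so rows that repeat a pose let the fingers close, or fill a call up. It gives the time, the measured TCP pose, the force and the opening at its end, in the units of the state.
- sensors.state(): the state, without advancing time (a new reading comes with each control period).
- grab_frame(name): name is "scene" or "top" or "wrist"; returns a dict with "img" (480x640x3 uint8, blue, green, red), "fx", "fy", "cx", "cy" (pixels), "rvec" (rotation vector, rad) and "tvec" (3), from world to camera coordinates, as OpenCV has them; the wrist camera has in their place "tool_from_camera" (4x4, takes a point from camera to tool coordinates, whose origin is the TCP and whose axes are the tool frame's). Camera axes: x right, y down, z forward; pixel columns grow to the right and rows downward; lengths in mm; the calibration is good to about 2 mm. The wrist camera is an equidistant fisheye: a pixel r from the principal point sees the ray r / f radians off the axis. A picture is of the moment at which its call begins: read the wrist's pose just before it. There is no depth.
- job_done(): hands the job in, once; it reports no verdict.
Trained networks look in a picture, given as the dict that the camera call returned (one of the last four; its "shot" number tells which), for a name from the list of things; names that differ only in an ending like _2 or _b are one class to them, and where a whole thing is asked for, a point or a joint stands for the part that bears it (a point fixed in the world has none). Each returns a list of dicts, best first, with "conf" (0 to 1); they miss things now and then, are a little off and sometimes report something else, mostly with a low value. They report only what shows in the picture. A call takes as long as a camera call. They do not tell look-alikes from the thing itself.
- finder.spot_in(picture, label): "point" ([column, row] in pixels, amid what is visible of it).
- finder.spot_point(picture, label): "point" ([column, row] in pixels: a listed point, or the origin of a listed thing).
The state is a dict: "time_s": time; "qpos": joint angles; "qvel": joint speeds; "effort": joint torques, N m; "ee_pos": TCP position; "ee_rot": TCP orientation; "force": force on the tool from outside, world axes, zero at the start; "torque": the same for the moment, N m; "gripper_width": finger opening in mm.
Only numpy, scipy, OpenCV 4.12 (cv2) and the standard library are available. Lean on these libraries where they do the work, as an engineer would, in place of code of your own. Each camera call takes 0.05 s, during which the arm holds its last target.

## Task

The old newspaper under the little wooden tool chest needs changing: push the chest's drawer fully shut while it still stands on the bench, then lift the chest straight up by its carrying bar, about 10 cm clear of the bench, and hold it above its place, level and still, with the roll of tape still lying on its top. Finish while holding it up: do not put it down or let go. Leave the other things on the bench where they are.

Things in the scene. Friction and masses are not known exactly. Their poses are not given: they have to be found in the camera images.
- chest: Small loose wooden tool chest, 120 mm deep (its x), 180 wide (its y), 0.5 to 0.85 kg. Origin: centre of underside; z up. Its drawer opens to its own -x, facing the robot, turned up to 0.6 rad. Flat top 72 mm above the underside, rim 6 mm wide up to 80 mm. The carrying bar spans the middle of the top along y (see bar_mid). Standing, it slides if pushed with a few newtons.
- bar_mid (a point): Middle of the chest's wooden carrying bar, centre of its section, 135 mm above the chest's underside, axes as the chest's. Bar: 16 mm thick (x), 20 high (z), 148 of free length (y), 53 mm free below it, between uprights 24 mm deep (x) at y = -79 and +79, as high as the bar's top. The chest, shut, balances close below this point.
- drawer (a joint): How far the drawer stands open, m: 0 fully shut (rigid stop), at most 0.08. It slides along the chest's x and stays where it is left; about 1.2 N moves it slowly. Flat front 176 mm wide, 5 to 65 mm above the chest's underside, its outer face 68 mm in front of the chest's centre when shut.
- drawer_lip (a point): Middle of the front edge of the drawer's pull lip, a ledge 70 mm wide, 10 high, standing 10 mm out of the drawer's front, 53 mm above the bench. It is the drawer's foremost part: 78 mm in front (chest's -x) of the chest's centre when shut. Moves with the drawer; axes as the chest's. Push on it towards the chest to shut.
- tape: Roll of tape 44 mm across, 15 mm high, 20 g, lying loose on the chest's flat top on its +y half, partly below the bar. Origin: centre of its underside.
- abrasive_block: Bystander: terracotta-brown abrasive block 90 x 30 x 18 mm lying on the bench near the chest's right side (-y of it). Origin: centre of underside.
- tweezers: Bystander: dark steel tweezers, 130 mm long, 6 mm high, lying on the bench near the chest's left side (+y of it). Origin: centre of underside.
- jar: Bystander: small glass jar with a steel cap, 48 mm across, 60 mm high, standing behind the chest. Origin: centre of underside.
- tray: Bystander: plain open wooden tray 130 x 170 x 35 mm, no handle and no drawer, at one side of the bench. Origin: centre of underside.
- pot: Bystander: aluminium cup 80 mm across, 80 mm high, at one side of the bench. Origin: centre of underside.
- spare_tape: Bystander: roll of tape 60 mm across, 18 mm high, lying on the bench by itself. Origin: centre of underside.
- brush: Bystander: brush with wooden handle, 170 mm long, lying on the bench. Origin: centre of underside.
Mind the look-alikes: they are no part of the job. Of the things like the chest, leave any that is pink; of the rest the larger one is meant.

How it is judged:
By the outcome, as a careful person would: the job done as asked, in the order asked, and still so for the second after the job is handed in, while the arm keeps its last pose, push and grip.
It also fails if it takes over 48 s, if anything falls off the work surface, if the arm or the gripper's body presses on something with over 40 N, if the wrist force passes 120 N, or if a joint passes its speed limit or range.

## Working session

There is one attempt and no reset: what is moved stays moved. The work goes in short steps, Python scripts to look and compute and a tool call to move; the robot and the scene stay as the last step left them, time stands still between calls to the robot, and variables do not carry over. Pictures are saved under pics/ and viewed, and the job is handed in when it is done.

Besides the shell and the picture viewer there is one more tool, called after "Emit:" in YAML: its name, and indented under it one key for each argument. play_rows: Moves the arm, as the interface text tells. Its arguments: {"type":"object","properties":{"motion":{"type":"array","items":{"type":"array","items":{"type":"number"}}},"squeeze":{"type":"number"}},"required":["motion"]}

```bash
mkdir -p pics; cat > h.py <<'E'
import numpy as np, cv2
from workcell import sensors, grab_frame, job_done, finder
def ray(f,p):
    R,_=cv2.Rodrigues(np.array(f["rvec"],float)); t=np.array(f["tvec"],float).ravel()
    d=R.T@np.array([(p[0]-f["cx"])/f["fx"],(p[1]-f["cy"])/f["fy"],1.]); return -R.T@t,d
def atz(f,p,z):
    o,d=ray(f,p); return o+d*(z-o[2])/d[2]
def proj(f,P):
    q,_=cv2.projectPoints(np.array(P,float).reshape(-1,1,3),np.array(f["rvec"],float),np.array(f["tvec"],float),np.array([[f["fx"],0,f["cx"]],[0,f["fy"],f["cy"]],[0,0,1.]]),None); return q[:,0]
def tri(f1,p1,f2,p2):
    o1,d1=ray(f1,p1);o2,d2=ray(f2,p2)
    s=np.linalg.lstsq(np.c_[d1,-d2],o2-o1,rcond=None)[0]
    a=o1+d1*s[0];b=o2+d2*s[1]; return (a+b)/2,np.linalg.norm(a-b)
E
python3 - <<'E'
from h import *
for n in("scene","top"):
    f=grab_frame(n); cv2.imwrite(f"pics/{n}0.png",f["img"])
    for l in("chest","bar_mid","drawer_lip","tape"):
        for s in ("spot_in","spot_point"):
            print(n,l,s,[(np.round(d["point"]),round(d["conf"],2)) for d in getattr(finder,s)(f,l)[:4]])
print(sensors.state())
E
```

```text
scene chest spot_in [(array([296., 185.]), 0.87), (array([270., 283.]), 0.57), (array([392., 323.]), 0.57)]
scene chest spot_point [(array([389., 331.]), 0.96), (array([299., 197.]), 0.84), (array([271., 298.]), 0.75)]
scene bar_mid spot_in [(array([389., 321.]), 0.85), (array([298., 188.]), 0.75), (array([269., 282.]), 0.72)]
scene bar_mid spot_point [(array([296., 163.]), 0.84), (array([268., 255.]), 0.71), (array([392., 299.]), 0.6)]
scene drawer_lip spot_in [(array([313., 193.]), 0.95), (array([308., 246.]), 0.68), (array([335., 300.]), 0.62), (array([373., 325.]), 0.55)]
scene drawer_lip spot_point [(array([367., 320.]), 0.65), (array([319., 187.]), 0.59), (array([278., 247.]), 0.56)]
scene tape spot_in [(array([285., 269.]), 0.68)]
scene tape spot_point [(array([284., 269.]), 0.61)]
top chest spot_in [(array([349., 187.]), 0.96), (array([441., 324.]), 0.91), (array([239., 207.]), 0.72), (array([161., 191.]), 0.55)]
top chest spot_point [(array([439., 324.]), 0.93), (array([241., 209.]), 0.61), (array([338., 184.]), 0.59), (array([345., 174.]), 0.16)]
top bar_mid spot_in [(array
[... 482 characters left out ...]
, 0.61)]
top tape spot_point [(array([328., 190.]), 0.61)]
{'time_s': 0.9, 'qpos': array([ 6.76657452e+01,  1.83081416e+01,  8.96363628e+01,  1.21344482e-03,
        7.20441593e+01, -1.14430101e+00]), 'qvel': array([ 0.04231956,  0.01903102,  0.12689038, -0.00959115,  0.06037907,
       -0.07111778]), 'effort': array([ 1.26266725e-03, -4.12347293e+01, -2.32229090e+01,  7.28513882e-02,
        3.74739175e-02, -2.69518483e-05]), 'ee_pos': array([207.83065834, 536.16203126, 214.03154258]), 'ee_rot': array([94.67027579, 89.98860503, 73.47994801]), 'force': array([-0.43716669,  0.78417788, -0.02004525]), 'torque': array([ 0.00147575, -0.00695063,  0.03092859]), 'gripper_width': 91.57859226361715}
```

View pics/scene0.png

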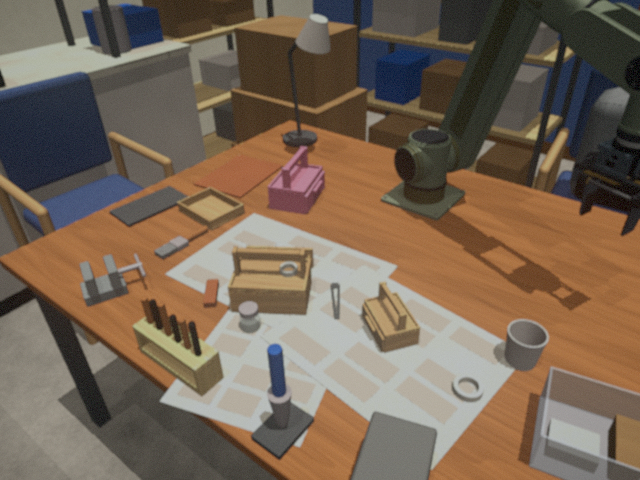

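View pics/top0.png

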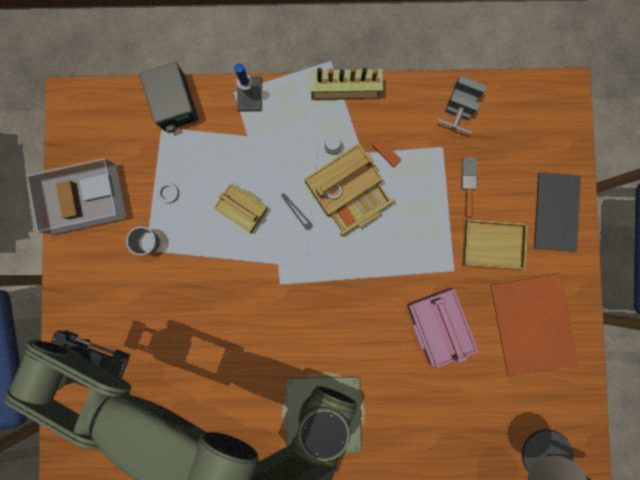

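Three candidates in the top view: pink (443,328), which is excluded; a small wooden one at (241,208); and a larger wooden one at (349,190), with the drawer open and the tape on its top. The larger wooden one fits the description. I'll confirm it in a crop.

```bash
python3 - <<'E'
from h import *
f=grab_frame("top"); g=grab_frame("scene")
c=cv2.resize(f["img"][130:250,280:410],None,fx=4.5,fy=4.5,interpolation=cv2.INTER_CUBIC); cv2.imwrite("pics/c1.png",c)
c=cv2.resize(g["img"][230:330,210:340],None,fx=5,fy=5,interpolation=cv2.INTER_CUBIC); cv2.imwrite("pics/c2.png",c)
print(atz(f,(347,175),135),atz(f,(369,226),53),atz(f,(328,190),72),atz(g,(268,255),135),tri(f,(347,175),g,(268,255)))
print(ray(f,(320,240)),f["fx"],f["cx"])
E
```

```text
[653.15544384 -74.19576736 135.        ] [ 523.20726513 -136.68674685   53.        ] [623.26617941 -24.17635802  72.        ] [659.9854938  -61.43749718 135.        ] (array([652.92698543, -72.57950133, 126.14245098]), np.float64(5.401668982748707))
(array([ 388.60183556,    4.60503033, 1650.33433108]), array([ 0.06120196, -0.00272476, -0.99816485])) 576.2156883204188 317.31435166194814
```

View pics/c1.png

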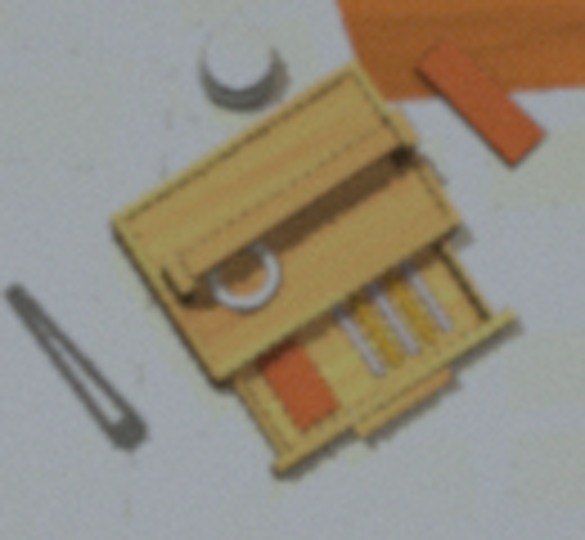

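View pics/c2.png

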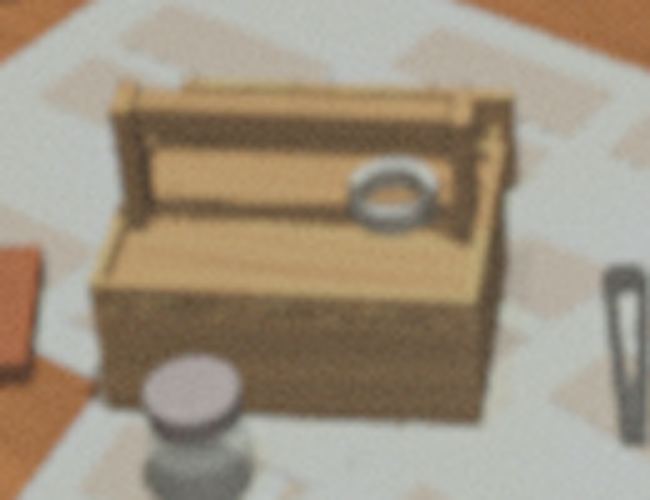

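```bash
python3 - <<'E'
from h import *
from scipy.optimize import least_squares
f=grab_frame("top"); g=grab_frame("scene")
T=lambda u,v:((u+.5)/4.5-.5+280,(v+.5)/4.5-.5+130)
S=lambda u,v:((u+.5)/5-.5+210,(v+.5)/5-.5+230)
obs=[(f,(60,90,80),T(115,217)),(f,(60,-90,80),T(355,65)),(f,(-60,-90,80),T(463,218)),(f,(-60,90,80),T(218,380)),
(f,(0,91,145),T(165,270)),(f,(0,-91,145),T(414,132)),
(g,(60,-90,80),S(93,285)),(g,(60,90,80),S(482,300)),(g,(60,-90,0),S(105,403)),(g,(60,90,0),S(478,420))]
dr=[(f,(-68,88,65),T(280,475)),(f,(-68,-88,65),T(518,322)),(f,(-78,35,58),T(367,440)),(f,(-78,-35,58),T(457,378))]
def res(p):
    x,y,a,d=p;r=[]
    for k,L in((0,obs),(1,dr)):
        for c,P,q in L:
            X=P[0]-k*d;W=(x+X*np.cos(a)-P[1]*np.sin(a),y+X*np.sin(a)+P[1]*np.cos(a),P[2])
            r+=list(proj(c,W)[0]-q)
    return np.array(r)
s=least_squares(res,[650,-74,.5,50],loss="soft_l1",x_scale=[10,10,.1,10])
print(s.x,np.degrees(s.x[2]));print(np.round(s.fun if 0 else res(s.x).reshape(-1,2),1).tolist())
x,y,a,d=s.x;c,sn=np.cos(a),np.sin(a)
print("lip",x-(78+d)*c,y-(78+d)*sn)
for n in("jar","abrasive_block","tweezers"):
  print(n,[(atz(f,q["point"],0).round(),round(q["conf"],2)) for q in finder.spot_point(f,n)[:2]])
st=sensors.state();from scipy.spatial.transform import Rotation as R
print(R.from_euler("xyz",st["ee_rot"],degrees=True).as_matrix().round(3))
w=grab_frame("wrist");print(w["tool_from_camera"],w["fx"],w["cx"],w["cy"])
E
```

```text
[ 6.52982109e+02 -6.71515861e+01  5.63483480e-01  5.95321166e+01] 32.285225249190944
[[-1.0, 0.5], [0.2, -1.2], [0.3, 0.8], [0.1, 0.5], [-0.6, 3.6], [1.6, -3.2], [-1.3, -0.7], [-1.5, -0.3], [0.6, 1.3], [0.7, 1.5], [0.3, -0.0], [0.4, -0.8], [-1.2, 0.5], [-0.2, 0.5]]
lip 536.7125133574235 -140.61221594067825
jar [(array([765., -36.,   0.]), 0.66), (array([ 625., -430.,    0.]), 0.43)]
abrasive_block [(array([ 737., -187.,    0.]), 0.63)]
tweezers [(array([581.,  72.,   0.]), 0.63)]
[[ 0.     0.361  0.932]
 [ 0.     0.932 -0.361]
 [-1.     0.    -0.   ]]
[[ 5.36725825e-04 -2.83694971e-01  9.58914425e-01 -1.71864280e+02]
 [ 9.99999584e-01 -5.54315293e-04 -7.23716366e-04  3.26274034e-01]
 [ 7.36855624e-04  9.58914415e-01  2.83694556e-01 -8.02025242e+01]
 [ 0.00000000e+00  0.00000000e+00  0.00000000e+00  1.00000000e+00]] 371.64829954431775 322.6876180550892 238.90274518398044
```

Fit: chest at (653,-67), yaw 32.3°, drawer about 60 mm open, and residuals are small. The large wooden one with the tape is the one meant. I'll push on the lip with the jaws along the chest's y, so the gripper body stays clear of the bar. First move is to a point above the spot in front of the lip.

Emit:
play_rows:
  motion:
    - [0.012,-0.029,0,-0.092,0.33]
    - [0.024,-0.058,0,-0.184,0.33]
    - [0.037,-0.087,0,-0.276,0.33]
    - [0.049,-0.116,0,-0.368,0.33]
    - [0.061,-0.146,0,-0.46,0.33]
    - [0.073,-0.175,0,-0.552,0.33]
    - [0.086,-0.204,0,-0.644,0.33]
    - [0.098,-0.233,0,-0.736,0.33]

```text
time_s: 1.97
ee_pos: [306.2, 301.7, 214.2]
ee_rot: [92.4, 90.0, 28.9]
force: [0.0, -0.4, -0.7]
gripper_width: 41.0
```

Emit:
play_rows:
  motion:
    - [0.012,-0.029,0,-0.092,0.33]
    - [0.024,-0.058,0,-0.184,0.33]
    - [0.037,-0.087,0,-0.276,0.33]
    - [0.049,-0.116,0,-0.368,0.33]
    - [0.061,-0.146,0,-0.46,0.33]
    - [0.073,-0.175,0,-0.552,0.33]
    - [0.086,-0.204,0,-0.644,0.33]
    - [0.098,-0.233,0,-0.736,0.33]

```text
time_s: 2.63
ee_pos: [404.3, 68.6, 214.3]
ee_rot: [115.1, 89.9, 9.3]
force: [1.0, 0.7, 0.3]
gripper_width: 30.5
```

Emit:
play_rows:
  motion:
    - [0.012,-0.029,0,-0.092,0.33]
    - [0.024,-0.058,0,-0.184,0.33]
    - [0.037,-0.087,0,-0.276,0.33]
    - [0.049,-0.116,0,-0.368,0.33]
    - [0.061,-0.146,0,-0.46,0.33]
    - [0.073,-0.175,0,-0.552,0.33]
    - [0.086,-0.204,0,-0.644,0.33]
    - [0.098,-0.233,0,-0.736,0.33]

```text
time_s: 3.3
ee_pos: [502.3, -164.5, 214.1]
ee_rot: [136.6, 90.0, -11.3]
force: [0.2, 0.4, -0.6]
gripper_width: 30.0
```

Emit:
play_rows:
  motion:
    - [0,0,-0.025,0,0.33]
    - [0,0,-0.05,0,0.33]
    - [0,0,-0.075,0,0.33]
    - [0,0,-0.1,0,0.33]
    - [0,0,-0.125,0,0.33]
    - [0,0,-0.15,0,0.33]
    - [0,0,-0.17,0,0.33]
    - [0,0,-0.179,0,0.33]

```text
time_s: 3.97
ee_pos: [500.2, -162.3, 32.5]
ee_rot: [-50.8, 89.7, 161.5]
force: [-0.3, 0.4, -0.7]
gripper_width: 30.5
```

```bash
python3 - <<'E'
from h import *
f=grab_frame("top"); w=grab_frame("wrist")
c=cv2.resize(f["img"][130:270,270:410],None,fx=4,fy=4,interpolation=cv2.INTER_CUBIC)
cv2.imwrite("pics/c3.png",c);cv2.imwrite("pics/w3.png",w["img"])
s=sensors.state();print(s["ee_pos"],s["force"])
E
```

```text
[ 500.83662267 -162.50544485   33.66935977] [0.1084567  0.29214765 0.80728772]
```

View pics/c3.png

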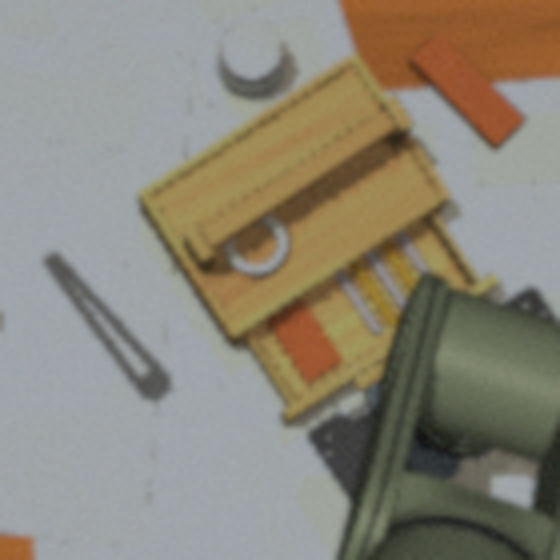

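View pics/w3.png

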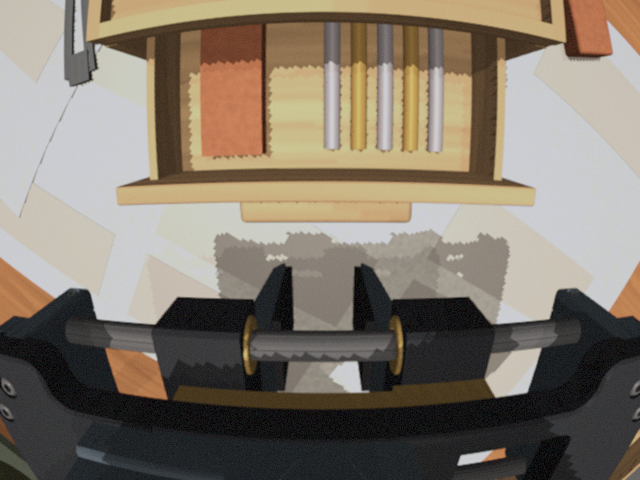

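The wrist view shows the lip front edge at (325,221), parallel to the jaws and centred on the fingers, about 20 mm ahead. I'll push slowly along chest +x.

Emit:
play_rows:
  motion:
    - [0.0021,0.0013,0,0,0.33]
    - [0.0042,0.0027,0,0,0.33]
    - [0.0063,0.004,0,0,0.33]
    - [0.0085,0.0053,0,0,0.33]
    - [0.0106,0.0067,0,0,0.33]
    - [0.0127,0.008,0,0,0.33]
    - [0.0148,0.0093,0,0,0.33]
    - [0.0169,0.0107,0,0,0.33]

```text
time_s: 4.73
ee_pos: [519.0, -152.0, 35.1]
ee_rot: [105.7, 90.0, -42.0]
force: [-0.6, 0.3, -0.7]
gripper_width: 30.2
```

Emit:
play_rows:
  motion:
    - [0.0021,0.0013,0,0,0.33]
    - [0.0042,0.0027,0,0,0.33]
    - [0.0063,0.004,0,0,0.33]
    - [0.0085,0.0053,0,0,0.33]
    - [0.0106,0.0067,0,0,0.33]
    - [0.0127,0.008,0,0,0.33]
    - [0.0148,0.0093,0,0,0.33]
    - [0.0169,0.0107,0,0,0.33]

```text
time_s: 5.4
ee_pos: [535.7, -141.3, 34.9]
ee_rot: [-11.4, 90.0, -159.1]
force: [-1.8, -0.1, 0.4]
gripper_width: 29.9
```

```bash
python3 - <<'E'
from h import *
w=grab_frame("wrist");cv2.imwrite("pics/w4.png",w["img"])
s=sensors.state();print(s["ee_pos"],s["force"])
E
```

```text
[ 536.17373857 -141.09316145   34.94533203] [ 0.55455548  0.37879924 -0.92564075]
```

View pics/w4.png

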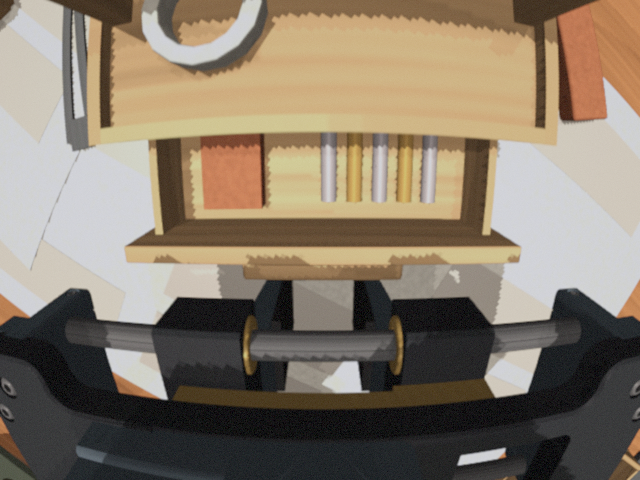

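Contact made (lip at the fingertips, drawer moving). Continuing.

Emit:
play_rows:
  motion:
    - [0.0021,0.0013,0,0,0.33]
    - [0.0042,0.0027,0,0,0.33]
    - [0.0063,0.004,0,0,0.33]
    - [0.0085,0.0053,0,0,0.33]
    - [0.0106,0.0067,0,0,0.33]
    - [0.0127,0.008,0,0,0.33]
    - [0.0148,0.0093,0,0,0.33]
    - [0.0169,0.0107,0,0,0.33]

```text
time_s: 6.12
ee_pos: [552.7, -130.6, 34.9]
ee_rot: [-22.7, 90.0, -170.4]
force: [-1.0, -0.3, -0.1]
gripper_width: 30.3
```

Emit:
play_rows:
  motion:
    - [0.0017,0.0011,0,0,0.33]
    - [0.0034,0.0021,0,0,0.33]
    - [0.0051,0.0032,0,0,0.33]
    - [0.0068,0.0043,0,0,0.33]
    - [0.0085,0.0053,0,0,0.33]
    - [0.0101,0.0064,0,0,0.33]
    - [0.0118,0.0075,0,0,0.33]
    - [0.0135,0.0085,0,0,0.33]

```text
time_s: 6.78
ee_pos: [566.1, -122.1, 34.9]
ee_rot: [-24.9, 90.0, -172.6]
force: [-2.4, -1.0, -0.7]
gripper_width: 30.4
```

```bash
python3 - <<'E'
from h import *
w=grab_frame("wrist");cv2.imwrite("pics/w5.png",w["img"])
s=sensors.state();print(s["ee_pos"],s["force"])
E
```

```text
[ 566.47568889 -121.93930212   34.94623142] [-0.19640001  0.49601985 -1.09577297]
```

View pics/w5.png

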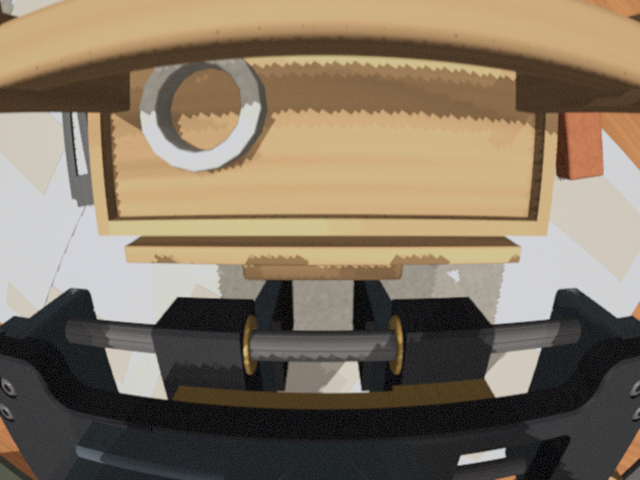

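Emit:
play_rows:
  motion:
    - [0.0006,0.0004,0,0,0.33]
    - [0.0013,0.0008,0,0,0.33]
    - [0.0019,0.0012,0,0,0.33]
    - [0.0025,0.0016,0,0,0.33]
    - [0.0032,0.002,0,0,0.33]
    - [0.0038,0.0024,0,0,0.33]
    - [0.0045,0.0028,0,0,0.33]
    - [0.0051,0.0032,0,0,0.33]

```text
time_s: 7.5
ee_pos: [571.2, -119.0, 35.0]
ee_rot: [14.4, 90.0, -133.3]
force: [-1.1, -0.5, 0.1]
gripper_width: 30.0
```

```bash
python3 - <<'E'
from h import *
w=grab_frame("wrist");cv2.imwrite("pics/w6.png",w["img"][180:300,60:580])
s=sensors.state();print(s["ee_pos"],s["force"])
E
```

```text
[ 571.27278094 -118.92271422   34.96725468] [-1.62857215  0.00797611 -0.32159823]
```

View pics/w6.png

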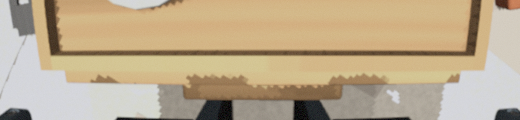

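```bash
cat >> h.py <<'E'
def rimrow():
    w=grab_frame("wrist");s=sensors.state();g=w["img"].astype(float)
    a=g[200:300,200:240].mean(1); b=g[200:300,420:470].mean(1)
    cv2.imwrite("pics/rim_%d.png"%int(s["time_s"]*100),w["img"][180:300,60:580])
    np.save("rim_%d.npy"%int(s["time_s"]*100),w["img"])
    return s,w
E
python3 - <<'E'
from h import *
rimrow()
E
ls *.npy
```

```text
rim_760.npy
```

Emit:
play_rows:
  motion:
    - [0.0003,0.0002,0,0,0.33]
    - [0.0005,0.0003,0,0,0.33]
    - [0.0008,0.0005,0,0,0.33]
    - [0.001,0.0006,0,0,0.33]
    - [0.0013,0.0008,0,0,0.33]
    - [0.0015,0.0009,0,0,0.33]
    - [0.0017,0.0011,0,0,0.33]
    - [0.0017,0.0011,0,0,0.33]

```text
time_s: 8.27
ee_pos: [572.9, -117.9, 35.0]
ee_rot: [122.5, 90.0, -25.1]
force: [-1.4, -0.1, 0.8]
gripper_width: 30.3
```

```bash
python3 - <<'E'
from h import *
import glob
A=np.load(sorted(glob.glob("rim_*.npy"))[-1]); s,w=rimrow()
def sh(B,reg):
    y0,y1,x0,x1=reg
    return cv2.phaseCorrelate(np.float32(cv2.cvtColor(A,6)[y0:y1,x0:x1]),np.float32(cv2.cvtColor(B,6)[y0:y1,x0:x1]),cv2.createHanningWindow((x1-x0,y1-y0),5))
print(s["ee_pos"],s["force"],"tape/top",sh(w["img"],(90,230,110,540)),"lip",sh(w["img"],(238,278,125,520)))
E
```

```text
[ 572.89302787 -117.91519239   34.97009927] [-0.97700098  0.35381265 -0.26698203] tape/top ((0.13828790050004613, 5.5500932912674585), 1.0657316257433636) lip ((1.7151480063662348, 0.7072976212655533), 0.39726877880096434)
```

Drawer still closing (chest top moved 5.5 px relative to the fingers for 2 mm). Continuing in small steps.

Emit:
play_rows:
  motion:
    - [0.0003,0.0002,0,0,0.33]
    - [0.0005,0.0003,0,0,0.33]
    - [0.0008,0.0005,0,0,0.33]
    - [0.001,0.0006,0,0,0.33]
    - [0.0013,0.0008,0,0,0.33]
    - [0.0015,0.0009,0,0,0.33]
    - [0.0017,0.0011,0,0,0.33]
    - [0.0017,0.0011,0,0,0.33]

```text
time_s: 8.98
ee_pos: [573.7, -117.5, 35.0]
ee_rot: [-2.4, 89.9, -150.1]
force: [-4.3, -2.9, 2.0]
gripper_width: 30.3
```

```bash
cat > t.py <<'E'
from h import *
import glob
A=np.load(sorted(glob.glob("rim_*.npy"),key=lambda x:int(x[4:-4]))[-1]); s,w=rimrow()
def sh(B,reg):
    y0,y1,x0,x1=reg
    return cv2.phaseCorrelate(np.float32(cv2.cvtColor(A,6)[y0:y1,x0:x1]),np.float32(cv2.cvtColor(B,6)[y0:y1,x0:x1]),cv2.createHanningWindow((x1-x0,y1-y0),5))
print(s["ee_pos"],s["force"],"tape/top",sh(w["img"],(90,230,110,540)),"lip",sh(w["img"],(238,278,125,520)))
E
python3 t.py
```

```text
[ 573.62176242 -117.45189655   34.97983965] [-4.93210103 -2.80543533  2.33182641] tape/top ((0.13702633161230438, 2.7191715451222507), 1.0999429172571795) lip ((-3.56394331630932, 0.24029404177903047), 0.30781536710262297)
```

Stop reached: motion stalled at 5.7 N, and the TCP is 94 mm from the chest centre, which equals 78 + 16, the shut geometry. Backing off, rising, and turning.

Emit:
play_rows:
  motion:
    - [-0.004,-0.0025,0,0,0.33]
    - [-0.013,-0.008,0,0,0.33]
    - [-0.025,-0.016,0,0,0.33]
    - [-0.025,-0.016,0.032,0,0.4]
    - [-0.025,-0.016,0.07,0,0.5]
    - [-0.025,-0.016,0.105,0.1,0.7]
    - [-0.025,-0.016,0.14,0.2,0.9]
    - [-0.025,-0.016,0.165,0.3,0.9]

```text
time_s: 9.7
ee_pos: [549.6, -133.6, 203.4]
ee_rot: [119.1, 89.7, -11.1]
force: [0.7, -0.4, -0.6]
gripper_width: 60.4
```

Emit:
play_rows:
  motion:
    - [0,0,0,0.1,0.9]
    - [0,0,0,0.2,0.9]
    - [0,0,0,0.3,0.9]
    - [0,0,0,0.4,0.9]
    - [0,0,0,0.5,0.9]
    - [0,0,0,0.6,0.9]
    - [0,0,0,0.7,0.9]
    - [0,0,0,0.8,0.9]

```text
time_s: 10.37
ee_pos: [548.6, -133.3, 199.9]
ee_rot: [127.4, 90.0, 43.0]
force: [-0.3, 0.0, 0.2]
gripper_width: 81.9
```

Emit:
play_rows:
  motion:
    - [0,0,0,0.1,0.9]
    - [0,0,0,0.2,0.9]
    - [0,0,0,0.3,0.9]
    - [0,0,0,0.4,0.9]
    - [0,0,0,0.471,0.9]
    - [0,0,0,0.471,0.9]
    - [0,0,0,0.471,0.9]
    - [0,0,0,0.471,0.9]

```text
time_s: 11.03
ee_pos: [549.1, -133.1, 200.0]
ee_rot: [93.1, 90.0, 35.3]
force: [-1.0, 0.4, -0.1]
gripper_width: 82.0
```

```bash
python3 - <<'E'
from h import *
f=grab_frame("top"); g=grab_frame("scene");w=grab_frame("wrist")
cv2.imwrite("pics/c7.png",cv2.resize(f["img"][130:270,270:410],None,fx=4,fy=4,interpolation=cv2.INTER_CUBIC))
cv2.imwrite("pics/s7.png",cv2.resize(g["img"][220:330,200:350],None,fx=5,fy=5,interpolation=cv2.INTER_CUBIC))
cv2.imwrite("pics/w7.png",w["img"])
s=sensors.state();print(s["time_s"],s["ee_pos"],s["ee_rot"],s["force"])
for n,c in(("top",f),("scene",g),("w",w)):
  for l in("bar_mid","chest","drawer_lip","tape"):
    print(n,l,[(np.round(d["point"],1),round(d["conf"],2)) for d in finder.spot_point(c,l)[:4]])
E
```

```text
11.1833 [ 549.40587581 -132.93606795  199.98483417] [81.37011697 89.98856259 23.63619121] [-0.58819906 -1.15588071  1.20359095]
top bar_mid [(array([236.5, 208.7]), 0.89), (array([448.2, 329.7]), 0.7)]
top chest [(array([438.3, 323.9]), 0.98), (array([242.4, 212.4]), 0.65), (array([339.4, 182.8]), 0.62)]
top drawer_lip [(array([250.8, 190. ]), 0.62), (array([420.4, 337.2]), 0.61), (array([355.5, 205. ]), 0.58)]
top tape [(array([329.8, 190.2]), 0.6)]
scene bar_mid [(array([392.1, 299.6]), 0.96), (array([294.7, 163.4]), 0.71), (array([267.4, 253.7]), 0.63)]
scene chest [(array([298.6, 196.8]), 0.97), (array([273. , 297.6]), 0.85), (array([392.6, 333. ]), 0.72)]
scene drawer_lip [(array([367.5, 322.8]), 0.77), (array([323.1, 187.6]), 0.74)]
scene tape [(array([286.5, 273.4]), 0.62)]
w bar_mid [(array([493.8, 249.4]), 0.87)]
w chest [(array([ 37.7, 222.3]), 0.94), (array([435.9, 209.9]), 0.76), (array([374.1, 226.2]), 0.4)]
w drawer_lip [(array([  9.6, 165.2]), 0.89), (array([551.,   0.]), 0.84), (array([375.5, 227.3]), 0.59)]
w tape [(array([456.3, 181.3]), 0.83)]
```

View pics/c7.png

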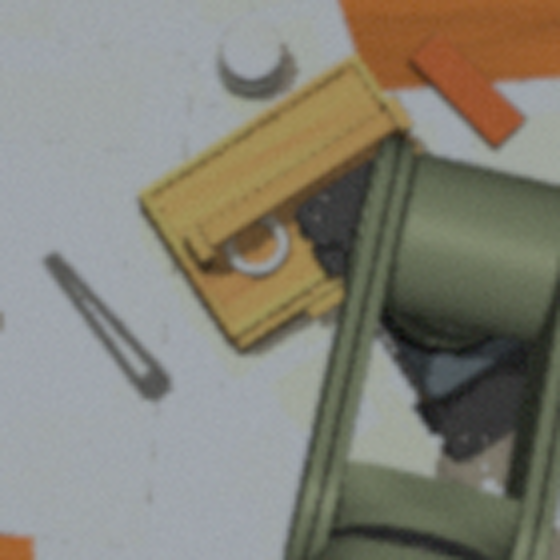

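View pics/w7.png

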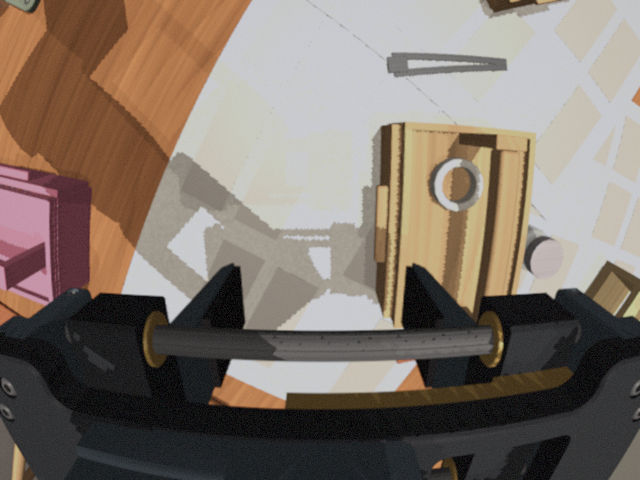

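View pics/s7.png

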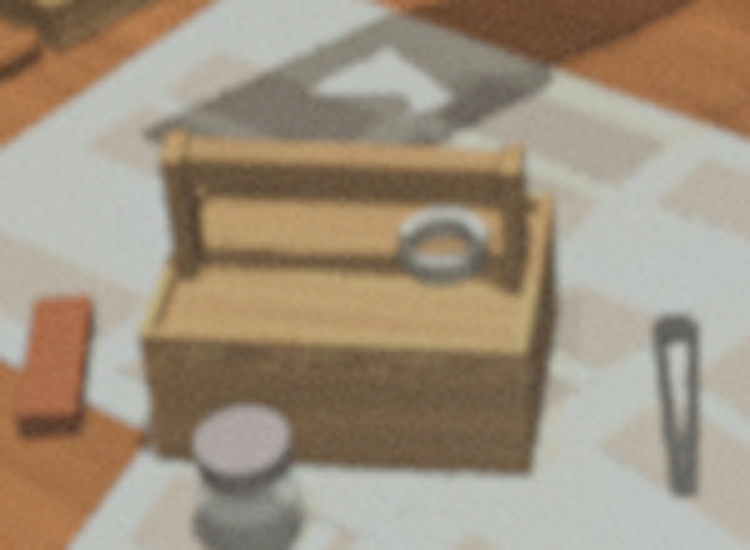

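Drawer shut, tape in place, chest unmoved. Moving above the bar.

Emit:
play_rows:
  motion:
    - [0.016,0.01,0,0,0.9]
    - [0.032,0.02,0,0,0.9]
    - [0.048,0.03,0,0,0.9]
    - [0.064,0.041,0,0,0.9]
    - [0.08,0.051,0,0,0.9]
    - [0.096,0.061,0,0,0.9]
    - [0.104,0.066,0,0,0.9]
    - [0.104,0.066,0,0,0.9]

```text
time_s: 12.45
ee_pos: [654.7, -65.8, 199.4]
ee_rot: [110.0, 90.0, 52.4]
force: [0.4, -0.5, 0.1]
gripper_width: 81.8
```

```bash
python3 - <<'E'
from h import *
from scipy.spatial.transform import Rotation as R
s=sensors.state(); w=grab_frame("wrist"); g=grab_frame("scene")
np.savez("w8.npz",img=w["img"],p=s["ee_pos"],r=s["ee_rot"])
cv2.imwrite("pics/w8.png",w["img"])
print(s["time_s"],s["ee_pos"],s["force"])
M=R.from_euler("xyz",s["ee_rot"],degrees=True).as_matrix();T=np.array(w["tool_from_camera"])
def wproj(P):
    q=M.T@(np.array(P,float)-s["ee_pos"]); c=T[:3,:3].T@(q-T[:3,3])
    th=np.arctan2(np.hypot(c[0],c[1]),c[2]);k=th/np.hypot(c[0],c[1])
    return np.array([w["cx"]+w["fx"]*k*c[0],w["cy"]+w["fy"]*k*c[1]])
im=w["img"].copy()
x,y,a=653,-67.2,.5635
W=lambda P:(x+P[0]*np.cos(a)-P[1]*np.sin(a),y+P[0]*np.sin(a)+P[1]*np.cos(a),P[2])
for P in[(60,90,80),(-60,90,80),(8,75,145),(-8,75,145),(8,20,145),(-8,20,145),(8,0,145),(-8,0,145)]:
    q=wproj(W(P));print(P,q.round(1));cv2.circle(im,tuple(int(v) for v in q.round()),3,(0,0,255),1)
cv2.imwrite("pics/w8b.png",im)
E
```

```text
12.45 [654.74345877 -65.82001457 199.39885179] [ 0.40189957 -0.52172961  0.13642879]
(60, 90, 80) [396.5 121.6]
(-60, 90, 80) [243.  121.7]
(8, 75, 145) [332.  141.2]
(-8, 75, 145) [305.5 141.3]
(8, 20, 145) [331.5 229.3]
(-8, 20, 145) [306.1 229.3]
(8, 0, 145) [331.2 259.2]
(-8, 0, 145) [306.5 259.2]
```

View pics/w8b.png

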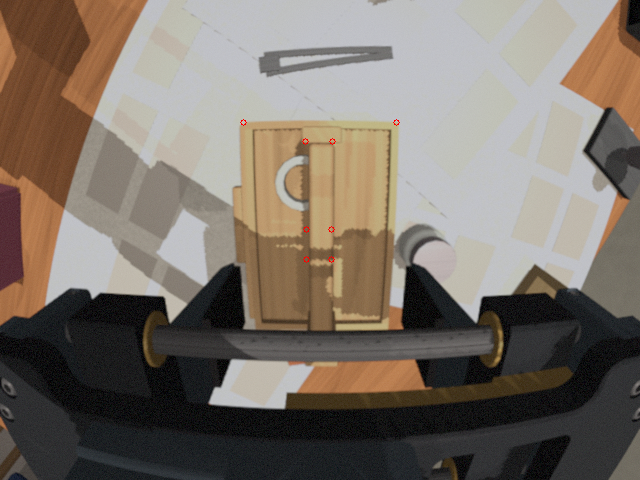

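The model overlay agrees with the picture to within 2 mm: bar at columns 308–335, jaw centre about 0.5 mm off it. Descending 84 mm, then gripping.

Emit:
play_rows:
  motion:
    - [0,0,-0.012,0,0.9]
    - [0,0,-0.026,0,0.9]
    - [0,0,-0.04,0,0.9]
    - [0,0,-0.054,0,0.9]
    - [0,0,-0.066,0,0.9]
    - [0,0,-0.076,0,0.9]
    - [0,0,-0.082,0,0.9]
    - [0,0,-0.084,0,0.9]

```text
time_s: 13.22
ee_pos: [652.5, -67.3, 115.1]
ee_rot: [-126.1, 89.9, 176.2]
force: [0.1, -0.1, 0.1]
gripper_width: 82.0
```

Emit:
play_rows:
  motion:
    - [0,0,0,0,0.7]
    - [0,0,0,0,0.55]
    - [0,0,0,0,0.4]
    - [0,0,0,0,0.3]
    - [0,0,0,0,0.25]
    - [0,0,0,0,0.2]
    - [0,0,0,0,0.15]
    - [0,0,0,0,0.12]
  squeeze: 40

```text
time_s: 13.88
ee_pos: [653.6, -66.9, 116.1]
ee_rot: [59.5, 90.0, 1.8]
force: [0.2, 0.4, -0.0]
gripper_width: 31.7
```

Emit:
play_rows:
  motion:
    - [0,0,0,0,0.05]
    - [0,0,0,0,0]
    - [0,0,0,0,0]
    - [0,0,0,0,0]
    - [0,0,0,0,0]
    - [0,0,0,0,0]
    - [0,0,0,0,0]
    - [0,0,0,0,0]
  squeeze: 40

```text
time_s: 14.55
ee_pos: [653.9, -66.7, 116.0]
ee_rot: [78.5, 89.9, 20.8]
force: [2.7, 2.1, -0.3]
gripper_width: 15.8
```

```bash
python3 - <<'E'
from h import *
s=sensors.state(); w=grab_frame("wrist")
cv2.imwrite("pics/w9.png",w["img"]); print(s["time_s"],s["ee_pos"],s["force"],s["gripper_width"])
E
```

```text
14.55 [653.89406535 -66.68967627 116.01571341] [ 2.65858742  2.11381187 -0.33107901] 15.83263435385105
```

View pics/w9.png

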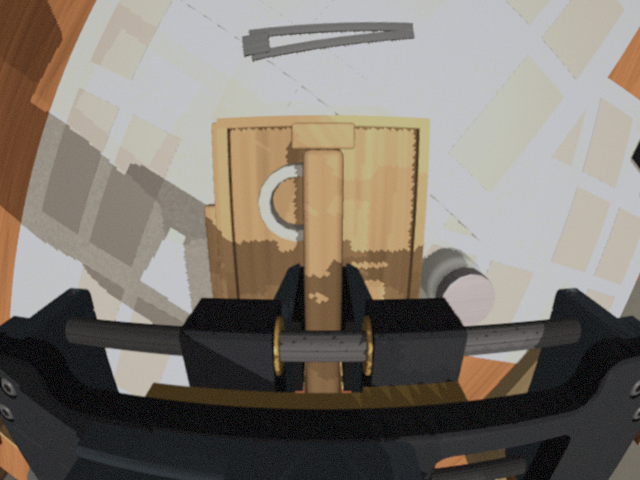

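Gripped: width 15.8 mm on the 16 mm bar, tape untouched. Slow lift with gentle acceleration.

Emit:
play_rows:
  motion:
    - [0,0,0.0005,0,0]
    - [0,0,0.0015,0,0]
    - [0,0,0.003,0,0]
    - [0,0,0.005,0,0]
    - [0,0,0.0075,0,0]
    - [0,0,0.01,0,0]
    - [0,0,0.0125,0,0]
    - [0,0,0.015,0,0]
  squeeze: 40

```text
time_s: 15.27
ee_pos: [653.5, -66.9, 131.2]
ee_rot: [-93.8, 90.0, -151.5]
force: [0.0, -0.5, -7.6]
gripper_width: 15.8
```

```bash
python3 - <<'E'
from h import *
s=sensors.state(); w=grab_frame("wrist"); cv2.imwrite("pics/w10.png",w["img"]); g=grab_frame("scene")
cv2.imwrite("pics/s10.png",cv2.resize(g["img"][200:330,190:350],None,fx=4.5,fy=4.5,interpolation=cv2.INTER_CUBIC))
print(s["time_s"],s["ee_pos"],s["force"],s["torque"],s["gripper_width"])
E
```

```text
15.2667 [653.47420434 -66.89809912 131.24575267] [ 0.02230168 -0.51720863 -7.59081649] [-0.08822455  0.0074362   0.05682953] 15.776608315092869
```

View pics/w10.png

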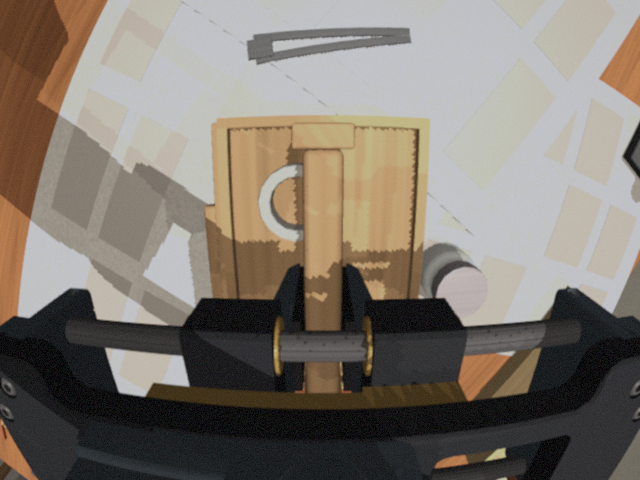

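View pics/s10.png

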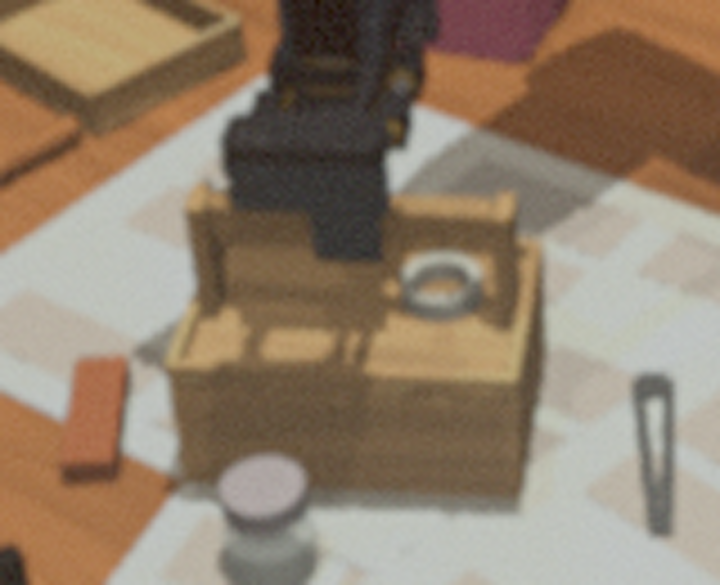

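The chest is off the bench: 7.6 N on the wrist, level, and unchanged relative to the gripper. Raising the remaining 85 mm.

Emit:
play_rows:
  motion:
    - [0,0,0.002,0,0]
    - [0,0,0.005,0,0]
    - [0,0,0.0095,0,0]
    - [0,0,0.0145,0,0]
    - [0,0,0.02,0,0]
    - [0,0,0.026,0,0]
    - [0,0,0.032,0,0]
    - [0,0,0.038,0,0]
  squeeze: 40

```text
time_s: 16.03
ee_pos: [653.6, -66.9, 169.8]
ee_rot: [53.1, 90.0, -4.5]
force: [0.9, -0.5, -8.2]
gripper_width: 16.0
```

Emit:
play_rows:
  motion:
    - [0,0,0.006,0,0]
    - [0,0,0.012,0,0]
    - [0,0,0.018,0,0]
    - [0,0,0.024,0,0]
    - [0,0,0.03,0,0]
    - [0,0,0.035,0,0]
    - [0,0,0.039,0,0]
    - [0,0,0.042,0,0]
  squeeze: 40

```text
time_s: 16.7
ee_pos: [653.6, -66.8, 211.6]
ee_rot: [58.1, 90.0, 0.4]
force: [0.4, 1.0, -7.1]
gripper_width: 16.0
```

Emit:
play_rows:
  motion:
    - [0,0,0.002,0,0]
    - [0,0,0.0035,0,0]
    - [0,0,0.0045,0,0]
    - [0,0,0.005,0,0]
    - [0,0,0.005,0,0]
    - [0,0,0.005,0,0]
    - [0,0,0.005,0,0]
    - [0,0,0.005,0,0]
  squeeze: 40

```text
time_s: 17.37
ee_pos: [653.4, -66.9, 215.8]
ee_rot: [-137.3, 90.0, 165.0]
force: [0.2, 0.2, -7.8]
gripper_width: 15.9
```

Emit:
play_rows:
  motion:
    - [0,0,0,0,0]
    - [0,0,0,0,0]
    - [0,0,0,0,0]
    - [0,0,0,0,0]
    - [0,0,0,0,0]
    - [0,0,0,0,0]
    - [0,0,0,0,0]
    - [0,0,0,0,0]
  squeeze: 40

```text
time_s: 18.03
ee_pos: [653.5, -66.9, 216.0]
ee_rot: [93.6, 90.0, 36.0]
force: [-0.3, 0.1, -7.9]
gripper_width: 15.4
```

```bash
python3 - <<'E'
from h import *
s=sensors.state(); w=grab_frame("wrist"); cv2.imwrite("pics/w11.png",w["img"]); g=grab_frame("scene");f=grab_frame("top")
cv2.imwrite("pics/s11.png",cv2.resize(g["img"][150:330,170:370],None,fx=3.3,fy=3.3,interpolation=cv2.INTER_CUBIC))
cv2.imwrite("pics/t11.png",f["img"])
print(s["time_s"],s["ee_pos"],s["ee_rot"],s["force"],s["torque"],s["gripper_width"],abs(s["qvel"]).max())
E
```

```text
18.0333 [653.53575232 -66.85781336 215.97466926] [93.6441575  89.99365676 35.95800511] [-0.34983691  0.10635246 -7.92120804] [-0.10485893  0.03556584  0.04729337] 15.415296956141441 0.1910582854173364
```

View pics/w11.png

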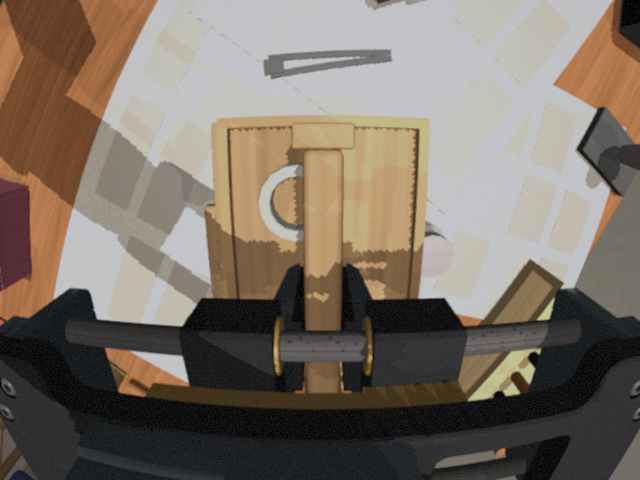

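View pics/s11.png

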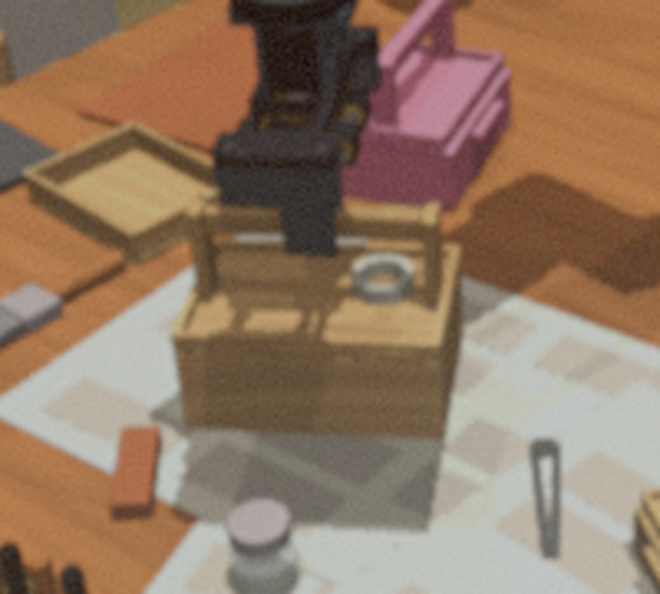

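View pics/t11.png

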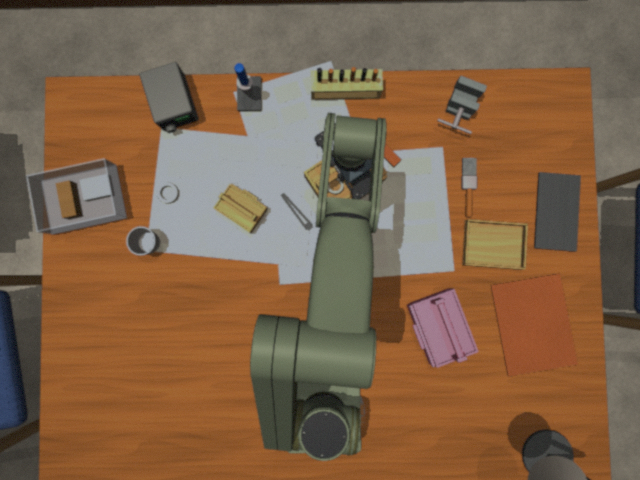

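The chest is held about 100 mm up, level and still. The tape is on top, the lip sits at column 208 as before (drawer shut), and the bystanders haven't moved.

```bash
python3 -c "
from h import *
print(job_done())"
```

```text
the job is handed in; nothing more can be done
None
```

I pushed the drawer of the larger wooden chest shut, lifted the chest 100 mm straight up by its bar, and handed the job in at about 18 s while still holding it.

- **Drawer:** I pushed slowly on the lip until it stalled against the stop at about 5.7 N. The fingers then stood 94 mm from the chest's centre, which is where they should be with the drawer shut. In the pictures the chest had not moved.
- **Lift:** I gripped the middle of the bar at 40 N, with the fingers closed to about 16 mm on the 16 mm bar. The grip point rose from 116.0 to 216.0 mm, with sideways drift under 0.5 mm.
- **Last checks:** The wrist carried 7.9 N, within the chest's expected weight. The joints were still, and the chest sat level and unmoved in the gripper. The tape was on its top and the drawer lip was in its shut position. The bystanders looked undisturbed in the last pictures, except the jar, which the arm hid from above but which stood in place in the other views.

No check failed. The one small disagreement was the bar lying 1–2 mm from where my chest fit put it, within the camera calibration error.

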